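Secure the demo van with a quarter turn of play

ROBOT

A 6-joint arm with a two-finger parallel gripper is mounted at the origin on the work surface. World frame = base frame: x ahead of the robot, y to its left, z up, the work surface at z = 0. Lengths are in m, angles in degrees, forces in N, time in s.
With the tool pointing down it reaches from about 0.3 to 0.75 m from the base axis. Payload 8.5 kg.
Tool frame: the origin (TCP) lies between the finger pads; the fingertips stand env.finger_overhang ahead of it and the grasp point (between the pads) lies 2 mm behind it (env.finger_overhang is the distance from the TCP to the fingertips, in m); z points along the fingers, y is the line along which they close (so a half turn about z gives the same grasp; the last joint's range is limited). The gripper opens to 85 mm and grips with 20 to 120 N. Pads are 22 mm wide; open, the fingers measure 114 mm over their backs; the gripper's body (76 mm by 85 mm) begins 54 mm behind the grasp point. The pads swing forward as they close: fully open they stand 13 mm farther back than shut.
Start: joints at [-86.648, 21.807, 74.336, -0, 83.858, -12.336], TCP at [0.149, -0.529, 0.248] pointing down, gripper open.
Joint ranges: [-178.18, 178.18], [-50.72, 133.34], [12.68, 142.11], [-81.47, 261.47], [9.98, 163.14], [-165.26, 165.26]. Speed limits (degrees/s): [136.94, 136.94, 180, 180, 180, 180].

INTERFACE

Orientations are given as a 3x3 rotation matrix whose columns are the frame's x, y, z axes.
In Python, from rig import env gives the robot as it stands. The module is installed in compiled form; this text tells all that it offers.
- The arm moves only by the tool jog_arm, never from a script. Its arguments are lists of equal length, an entry for each row: "hand": the finger opening in m, from 0 to 0.0854; "travel": the shift along the world's x, y, z in m, a list of three; "yaw": the turn about the world's z in rad. A call has exactly 5 rows; each row shifts and turns the commanded pose from where the row before left it; what a row does not reach is not made up. A row lasts 1/8 s, in which the tool goes at most 62.5 mm and 10.7 degrees, less where a joint would pass 70% of its speed; a pose out of reach is approached as far as the arm can. A call is refused whole if a number of a shift passes 0.0625 or a number of a turn 0.188, either way. A call with a gripper value outside its range is refused whole. The fingers move at their own pace and stop on an object; "grip_force" is the grip in N (left out, the last holds). Time passes only in rows, so rows that do not move let the fingers close, or fill a call up. It gives the time, the measured TCP pose, the force, the opening and the grip force at its end, in the units of the state.
- env.observe(): the state, without advancing time (a new reading comes with each control period).
- env.get_image(name): name is "scene" or "side" or "wrist"; returns the picture (480x640x3 uint8, red, green, blue); there is no depth.
- env.calibration(name): a dict with "fx", "fy", "cx", "cy" (pixels), "position" and "rotation" of the camera in the world; the wrist camera has in their place "hand_eye" (4x4, takes a point from camera to tool coordinates, whose origin is the TCP and whose axes are the flange's). Camera axes: x right, y down, z forward; pixel columns grow to the right and rows downward; lengths in m; the calibration is good to about 2 mm. A picture is of the moment at which its call begins: read the wrist's pose just before it. calibration takes no time and is no camera call.
- env.close_job(): hands the job in; it is judged then, once.
The state is a dict: "time_s": time; "q": joint angles; "qvel": joint speeds; "joint_efforts": joint torques, N m; "position": TCP position; "tool_rot": TCP orientation; "ft_force": force on the tool from outside, world axes, zero at the start; "wrist_torque": the same for the moment, N m; "grip_width": finger opening in m; "gripper_force": force on a finger pad.
Only numpy, scipy, OpenCV 4.12 (cv2) and the standard library are available. Lean on these libraries where they do the work, as an engineer would, in place of code of your own. Each camera call takes 0.05 s, during which the arm holds its last target. There are 200 camera calls.

TASK

Slide the wooden toy van along its display stand until its nose is fully against the backstop. Then turn the thumbscrew clockwise, past the soft part where its spring-loaded pad lands on the van's roof, until you feel it bottom firmly, without crushing the van, and back it off a quarter turn so that the spring holds the van lightly. Leave the other toys and things on the counter where they are.

Things in the scene. Friction and masses are not known exactly. Their poses are not given: they have to be found in the camera images.
- stand: display stand fixed to the counter: grey plate 300 x 110 x 12 mm (x = -170 to +130 mm) with a straight channel along x between two aluminium rails 60 mm apart, 10 mm high above the plate, flared at the open -x mouth. Origin at the plate's underside on the channel's centre line; x points from the mouth to the backstop, z up
- backstop (a point): top middle of the face of the backstop, an upright plate 80 mm wide across the channel, at the stand's x = 70 mm; its top is 42 mm above the counter
- overarm_front (a point): top middle of the front end of the grey overhead arm (34 mm wide, 16 mm thick, top about 125 mm above the counter) that reaches 100 mm forward from a column behind the backstop and carries the thumbscrew 15 mm behind this point. Its height is set anew each time, by up to 2 mm, and it does not give
- van: loose wooden toy van, 140 long x 56 wide x 56 mm high, 0.17 to 0.35 kg, in the channel on the 12 mm plate, nose to the backstop; it slides, its wheels do not turn. Origin at the centre of its underside, x to the nose, z up. Flat roof from x = -70 to +46 mm; the bonnet ahead of it (to x = +70 mm) is 34 mm high. Home, its origin is at the stand's x = 0
- van_rear (a point): centre of the van's flat upright rear face, 70 mm behind its origin and 32 mm above its underside
- van_roof (a point): point on the van's roof, 30 mm ahead of its origin; under the pad when the van is home
- pad: round rubber-faced hold-down pad, 22 mm across, under the overhead arm on the screw's axis, origin at the centre of its lower face. Starts 1 to 5 mm above roof height and goes down 20 mm per full clockwise turn until it rests on the roof; from there on the screw squeezes a soft spring above it, for a distance not known beforehand, until that bottoms: it must be felt. Over 120 N crushes the van
- screw_grip (a point): on the screw's axis, in the thumbscrew's wing: a black upright bar 38 long (point x) x 14 thick (point y, pinch here from above) x 30 mm high on a 28 mm disc, 12 mm below its top, 18 mm above its foot and 26 mm above the arm. Turns in place at constant height, stays where left. Turning takes 0.15 N m, plus 0.032 per 10 N of pad force: gently more on the spring, then steeply at the bottom
- screw (a joint): thumbscrew angle, rad, growing clockwise seen from above (tightening, pad down). Starts anywhere from 0 (its backed-out stop) to 0.4 rad; the value at which it bottoms differs each time (between 2.3 and 3.7 rad of turning from the start), so it takes two to four grasps
- racer: low wooden toy racing car, 100 x 50 x 43 mm, standing on the counter beside the stand; bystander. Origin at the centre of its underside
- ring_stacker: stack of round plastic rings, 72 mm across, 70 mm high; bystander. Origin at the centre of its underside
- car_box: carton 90 x 130 x 60 mm high; bystander. Origin at the centre of its underside
- doll_box: carton 70 x 110 x 75 mm high; bystander. Origin at the centre of its underside
- peg_doll: small wooden peg doll, 34 mm across, 61 mm high; bystander. Origin at the centre of its underside
- block_tub: white plastic bowl, 90 mm across, 50 mm high; bystander. Origin at the centre of its underside
- spare_driver: screwdriver lying on the counter, 160 mm long; not needed; bystander
Things that resemble listed ones, but are neither listed nor needed, are in the scene too. Leave any green look-alike of the van alone.

How it is judged:
By the outcome, as a careful person would: the job done as asked, in the order asked, and still so for the second after the job is handed in, with the robot touching nothing.
It also fails if it takes over 67 s, if anything falls off the work surface, if the arm or the gripper's body presses on something with over 40 N, if the wrist force passes 120 N, or if a joint passes its speed limit or range.

## Working session

There is one attempt and no reset: what is moved stays moved. The work goes in short steps, Python scripts to look and compute and a tool call to move; the robot and the scene stay as the last step left them, time stands still between calls to the robot, and variables do not carry over. Pictures are saved under pics/ and viewed, at most 10 in all, crops included, and the job is handed in when it is done.

Besides the shell and the picture viewer there is one more tool, called after ">>>" by a JSON object that holds its "name" and its "arguments", one argument or row to a line. jog_arm: Moves the arm, as the interface text tells. Its arguments: {"type":"object","properties":{"hand":{"type":"array"},"travel":{"type":"array"},"yaw":{"type":"array"},"grip_force":{"type":"number"}},"required":["hand","travel","yaw"]}

```bash
mkdir -p pics; cat > h.py <<'E'
import numpy as np,cv2
from rig import env
def snap(n,f):
    s=env.observe(); im=env.get_image(n); cv2.imwrite('pics/'+f+'.png',im[:,:,::-1]); np.savez('pics/'+f+'.npz',p=s['position'],R=s['tool_rot']); return im
def cam(n,f=None):
    c=env.calibration(n)
    if n!='wrist': return c,np.array(c['position']),np.array(c['rotation'])
    d=np.load('pics/'+f+'.npz'); H=np.array(c['hand_eye']); return c,d['p']+d['R']@H[:3,3],d['R']@H[:3,:3]
def ray(n,uv,f=None):
    c,p,R=cam(n,f); d=R@np.array([(uv[0]-c['cx'])/c['fx'],(uv[1]-c['cy'])/c['fy'],1]); return p,d/np.linalg.norm(d)
def plane(n,uv,z,f=None):
    p,d=ray(n,uv,f); return p+d*(z-p[2])/d[2]
def tri(rs):
    A=sum(np.eye(3)-np.outer(d,d) for p,d in rs); b=sum((np.eye(3)-np.outer(d,d))@p for p,d in rs); return np.linalg.solve(A,b)
def proj(n,P,f=None):
    c,p,R=cam(n,f); q=R.T@(np.array(P)-p); return [c['cx']+c['fx']*q[0]/q[2],c['cy']+c['fy']*q[1]/q[2]]
E
python3 - <<'E'
from h import *
a=snap('scene','scene0');b=snap('side','side0')
print(env.observe(),env.finger_overhang)
for n in('scene','side','wrist'):print(env.calibration(n))
E
```

```text
{'time_s': 0.1, 'q': array([-8.66474123e+01,  2.18381555e+01,  7.43797407e+01, -1.44222398e-03,
        8.38584100e+01, -1.23351267e+01]), 'qvel': array([-0.02377402, -0.15665359, -0.11597888, -0.02498762, -0.08990129,
        0.10040284]), 'joint_efforts': array([ 3.83349310e-03, -4.49214399e+01, -2.31658441e+01, -1.45693098e-04,
        3.60202466e-03, -7.79918423e-06]), 'position': array([ 0.14869997, -0.52926359,  0.24776784]), 'tool_rot': array([[ 9.62749028e-01,  2.70396557e-01, -1.02867948e-04],
       [ 2.70396452e-01, -9.62748147e-01,  1.32805059e-03],
       [ 2.60064381e-04, -1.30639454e-03, -9.99999113e-01]]), 'ft_force': array([0.00393703, 0.18794129, 0.49260913]), 'wrist_torque': array([ 0.04277238,  0.01873577, -0.00328437]), 'gripper_force': 0.0, 'grip_width': 0.08532507248734739} 0.017
{'fx': 624.6218069629091, 'fy': 624.6218069629091, 'cx': 321.10994949490714, 'cy': 233.16523457922287, 'position': array([ 1.09238729, -0.82444178,  0.94097253]), 'rotation': array([[ 0.85324331,  0.33754817, -0.39753877],
       [ 0.52148328, -0.54408499,  0.6572874 ],
       [ 0.00557128, -0.7681359 , -0.6402626 ]])}
{'fx': 623.9990395691718, 'fy': 623.9990395691718, 'cx': 314.8239749512441, 'cy': 226.84724391389662, 'position': array([-0.0325529 ,  0.97307689,  0.78995436]), 'rotation': array([[-0.84166524, -0.28063703,  0.46134854],
       [-0.53998002,  0.43011261, -0.72348098],
       [ 0.00460373, -0.85804779, -0.51354922]])}
{'fx': 335.7691031111664, 'fy': 335.7691031111664, 'cx': 315.67458624036374, 'cy': 233.26210585576263, 'hand_eye': array([[ 6.51610622e-04, -9.51751957e-01, -3.06867704e-01,
         7.84549630e-02],
       [ 9.99999762e-01,  6.89742800e-04, -1.58165640e-05,
         5.64164853e-04],
       [ 2.26713235e-04, -3.06867621e-01,  9.51752180e-01,
        -1.25329068e-01],
       [ 0.00000000e+00,  0.00000000e+00,  0.00000000e+00,
         1.00000000e+00]])}
```

View pics/scene0.png

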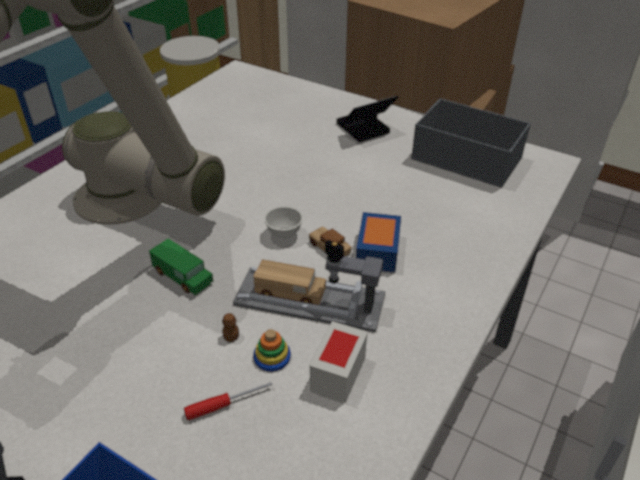

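View pics/side0.png

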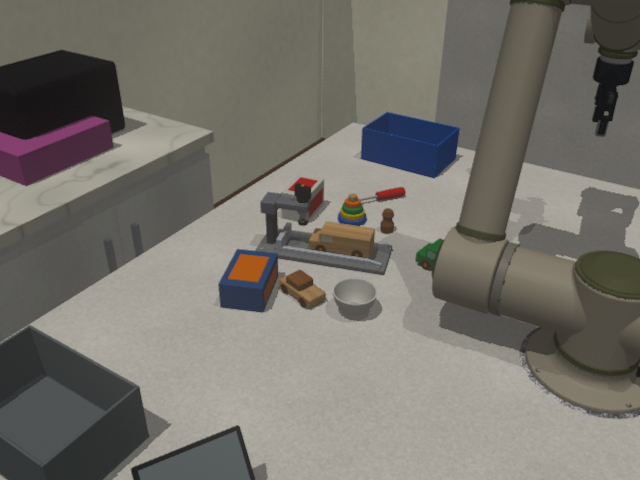

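The scene view shows what could be taken for the van: the natural-wood van in the stand (288,282), the green look-alike (182,266) and the racer (330,240). I choose the wooden one in the channel. The screw wing is at about (335,250) in scene and (303,193) in side. I'll check with one close crop.

```bash
python3 - <<'E'
import cv2,numpy as np
a=cv2.imread('pics/scene0.png')[225:335,225:395];b=cv2.imread('pics/side0.png')[170:280,245:405]
f=lambda x:cv2.resize(x,(800,int(800*x.shape[0]/x.shape[1])),interpolation=cv2.INTER_CUBIC)
a=cv2.resize(a,None,fx=3.5,fy=2.7*1,interpolation=cv2.INTER_CUBIC);b=cv2.resize(b,None,fx=3.5,fy=2.7,interpolation=cv2.INTER_CUBIC)
w=max(a.shape[1],b.shape[1]);p=lambda x:cv2.copyMakeBorder(x,0,0,0,w-x.shape[1],0)
cv2.imwrite('pics/crop0.png',np.vstack([p(a),p(b)]))
E
```

```text
(no output)
```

View pics/crop0.png

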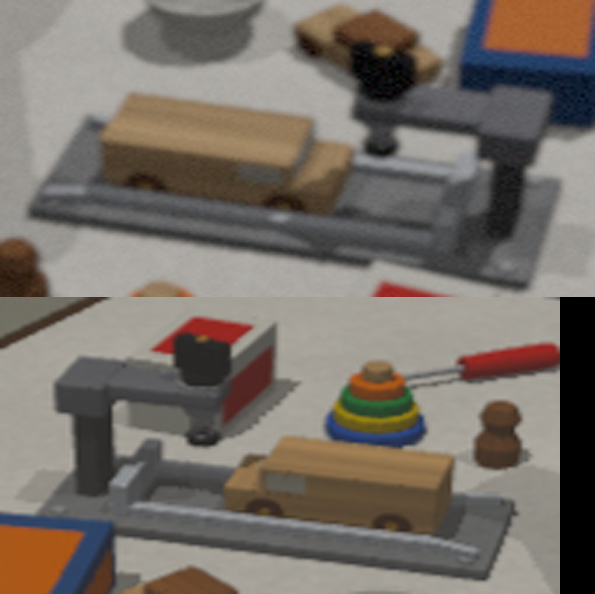

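The crop confirms the natural-wood van in the channel with its nose toward the overarm, about 50 mm short of the backstop; the wing sits on the arm's front end, black with an orange top mark.

```bash
python3 - <<'E'
from h import *
S=lambda x,y:(225+x/3.5,225+y/2.7)
D=lambda x,y:(245+x/3.5,170+(y-297)/2.7)
P=lambda a,z:plane('scene',S(*a),z).round(4)
for n,a in dict(mR=(30,208),eR=(530,280),eL=(558,180),mL=(93,118)).items(): print(n,P(a,.012))
for n,a in dict(mL=(487,572),mR=(513,505)).items(): print(n,plane('side',D(*a),.012).round(4))
for n,a in dict(rL=(128,96),rR=(103,140),fL=(313,132),fR=(300,165)).items(): print('roof',n,P(a,.068))
print('side rearL',tri([ray('scene',S(128,96)),ray('side',D(453,458))]))
print('wing',tri([ray('scene',S(383,72)),ray('side',D(203,357))]), 'armfront', tri([ray('scene',S(357,98)),ray('side',D(222,388))]))
E
```

```text
mR [ 0.4781 -0.1534  0.012 ]
eR [ 0.7607 -0.0635  0.012 ]
eL [0.7276 0.0361 0.012 ]
mL [ 0.4501 -0.0533  0.012 ]
mL [ 0.4378 -0.0451  0.012 ]
mR [ 0.4692 -0.1433  0.012 ]
roof rL [ 0.4917 -0.0689  0.068 ]
roof rR [ 0.5079 -0.1161  0.068 ]
roof fL [ 0.606  -0.0452  0.068 ]
roof fR [ 0.6183 -0.0789  0.068 ]
side rearL [ 0.49373508 -0.08264432  0.08065075]
wing [ 0.64883583 -0.04368698  0.14676634] armfront [ 0.63638966 -0.04823815  0.11939338]
```

>>> {"name": "jog_arm", "arguments": {
  "hand": [0.085,0.085,0.085,0.085,0.085],
  "travel": [
    [0.028,0.031,0.004],
    [0.028,0.031,0.004],
    [0.028,0.031,0.004],
    [0.028,0.031,0.004],
    [0.028,0.031,0.004]
  ],
  "yaw": [0,0,0,0,0]
}}

```text
time_s: 0.72
position: [0.2894, -0.3733, 0.2682]
tool_rot: [[0.963, 0.27, -0.0], [0.27, -0.963, 0.001], [-0.0, -0.001, -1.0]]
ft_force: [0.5, 0.9, 0.0]
grip_width: 0.0849
gripper_force: 0.0
```

>>> {"name": "jog_arm", "arguments": {
  "hand": [0.085,0.085,0.085,0.085,0.085],
  "travel": [
    [0.028,0.031,0.002],
    [0.028,0.031,0.002],
    [0.028,0.031,0.002],
    [0.028,0.031,0.002],
    [0.028,0.031,0.002]
  ],
  "yaw": [0,0,0,0,0]
}}

```text
time_s: 1.35
position: [0.4294, -0.2183, 0.2782]
tool_rot: [[0.963, 0.27, -0.0], [0.27, -0.963, 0.0], [-0.0, -0.0, -1.0]]
ft_force: [-0.6, -0.0, 0.4]
grip_width: 0.085
gripper_force: 0.0
```

>>> {"name": "jog_arm", "arguments": {
  "hand": [0.04,0.02,0,0,0],
  "travel": [
    [0.028,0.031,0],
    [0.028,0.031,0],
    [0.028,0.031,0],
    [0.025,0.027,0],
    [0.025,0.027,0]
  ],
  "yaw": [0.03,0,0,0,0]
}}

```text
time_s: 1.98
position: [0.5634, -0.0714, 0.2779]
tool_rot: [[0.954, 0.299, -0.001], [0.299, -0.954, 0.0], [-0.001, -0.0, -1.0]]
ft_force: [0.3, -0.5, 0.3]
grip_width: -0.0005
gripper_force: 0.0
```

```bash
python3 -c "
from h import *
snap('wrist','w1');s=env.observe();print(s['position'],s['time_s'],s['q'],s['ft_force'])"
```

```text
[ 0.56521815 -0.06862545  0.27757768] 2.025 [-18.8741632   22.74513169  67.96740017   0.09704104  89.31737873
  53.56957882] [-1.51573168  2.01752098 -2.1096373 ]
```

View pics/w1.png

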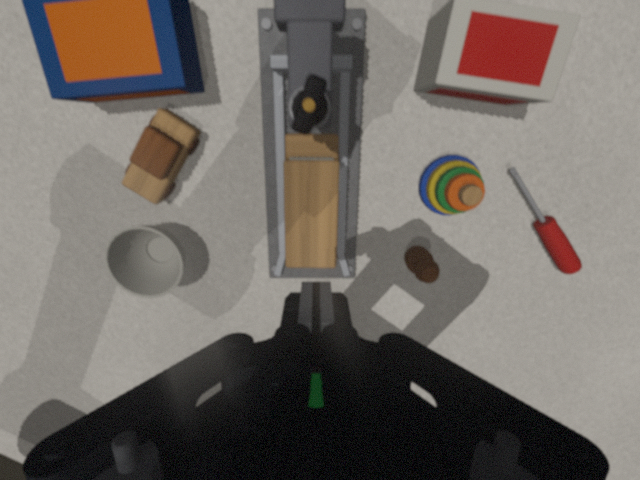

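In the wrist view the wooden van's roof spans (285–337, 158–268), the plate's mouth corners are (270,277) and (355,277), and the wing is centred at about (309,104), running from (316,80) to (301,130).

```bash
python3 - <<'E'
from h import *
W=lambda a,z:plane('wrist',a,z,'w1')
m=(W((270,277),.012)+W((355,277),.012))/2; e=(W((258,9),.012)+W((365,9),.012))/2
u=(e-m)/np.linalg.norm(e-m); print('stand m e',m,e,'len',np.linalg.norm(e-m),'yaw',np.degrees(np.arctan2(u[1],u[0])))
o=m+.17*u;o2=e-.13*u;print('origin',o,o2)
r=[W(a,.068) for a in((285,268),(337,268),(338,158),(285,160))]; print('roof',np.round(r,4))
v=np.array([-u[1],u[0],0])
for a in r: print((a-o2)@u,(a-o2)@v)
w=W((309,104),.163);a,b=W((316,80),.163),W((301,130),.163);print('wing',w,(w-o2)@u,(w-o2)@v,'yaw',np.degrees(np.arctan2(*(a-b)[1::-1])),np.linalg.norm(a-b))
S=lambda x,y:(225+x/3.5,225+y/2.7)
D=lambda x,y:(245+x/3.5,170+(y-297)/2.7)
print(tri([ray('wrist',(309,104),'w1'),ray('side',D(203,338)),ray('scene',S(383,50))]))
print(tri([ray('wrist',(285,268),'w1'),ray('scene',S(128,96))]),tri([ray('wrist',(337,268),'w1'),ray('scene',S(103,140))]))
E
```

```text
stand m e [ 0.46049608 -0.0999024   0.012     ] [ 0.74292673 -0.01095005  0.012     ] len 0.29610739868104824 yaw 17.481970962102697
origin [ 0.62264404 -0.04883343  0.012     ] [ 0.61893123 -0.05000279  0.012     ]
roof [[ 0.4872 -0.0609  0.068 ]
 [ 0.5042 -0.1147  0.068 ]
 [ 0.6154 -0.0784  0.068 ]
 [ 0.598  -0.0294  0.068 ]]
-0.1288727671941291 0.029180180162629923
-0.1288840485509396 -0.027265755237038003
-0.01188148217820806 -0.02601637013002714
-0.013780001414550198 0.025889541494472108
wing [ 0.64966695 -0.04011088  0.163     ] 0.032287670036673585 0.00020183180557421752 yaw -0.6687146527892942 0.03294936185862828
[ 0.64808659 -0.04123353  0.16544147]
[ 0.48428027 -0.06095951  0.05893221] [ 0.505057   -0.11459888  0.06626797]
```

>>> {"name": "jog_arm", "arguments": {
  "hand": [0,0,0,0,0],
  "travel": [
    [-0.01,-0.003,-0.015],
    [-0.01,-0.003,-0.015],
    [-0.01,-0.003,-0.015],
    [-0.01,-0.003,-0.015],
    [-0.01,-0.003,-0.015]
  ],
  "yaw": [0.157,0.157,0.157,0.157,0.157]
}}

```text
time_s: 2.65
position: [0.5122, -0.0875, 0.2026]
tool_rot: [[0.459, 0.888, -0.001], [0.888, -0.459, 0.0], [-0.0, -0.001, -1.0]]
ft_force: [0.3, -0.5, -0.1]
grip_width: 0.0002
gripper_force: 0.0
```

>>> {"name": "jog_arm", "arguments": {
  "hand": [0,0,0,0,0],
  "travel": [
    [-0.01,-0.003,-0.015],
    [-0.01,-0.003,-0.015],
    [-0.01,-0.003,-0.015],
    [-0.01,-0.003,-0.015],
    [-0.01,-0.003,-0.015]
  ],
  "yaw": [0.157,0.157,0.157,0.157,0.157]
}}

```text
time_s: 3.28
position: [0.4622, -0.1025, 0.1277]
tool_rot: [[-0.303, 0.953, -0.0], [0.953, 0.303, 0.0], [0.0, -0.0, -1.0]]
ft_force: [0.2, 1.5, -0.3]
grip_width: 0.0001
gripper_force: 0.0
```

>>> {"name": "jog_arm", "arguments": {
  "hand": [0,0,0,0,0],
  "travel": [
    [0,0,-0.015],
    [0,0,-0.02],
    [0,0,-0.015],
    [0,0,-0.01],
    [0,0,0]
  ],
  "yaw": [0,0,0,0,0]
}}

```text
time_s: 3.9
position: [0.4625, -0.1024, 0.0679]
tool_rot: [[-0.298, 0.954, -0.001], [0.954, 0.298, 0.001], [0.001, -0.001, -1.0]]
ft_force: [0.0, -0.5, 0.2]
grip_width: 0.0003
gripper_force: 0.0
```

>>> {"name": "jog_arm", "arguments": {
  "hand": [0,0,0,0,0],
  "travel": [
    [-0.001,0.003,-0.01],
    [0,0,-0.008],
    [0.005,0.0015,0],
    [0.006,0.002,0],
    [0.006,0.002,0]
  ],
  "yaw": [0,0,0,0,0]
}}

```text
time_s: 4.53
position: [0.4794, -0.0939, 0.0505]
tool_rot: [[-0.298, 0.954, 0.001], [0.954, 0.298, -0.0], [-0.0, 0.001, -1.0]]
ft_force: [-0.3, -0.1, -0.2]
grip_width: -0.0001
gripper_force: 0.0
```

>>> {"name": "jog_arm", "arguments": {
  "hand": [0,0,0,0,0],
  "travel": [
    [0.0057,0.0018,0],
    [0.0057,0.0018,0],
    [0.0057,0.0018,0],
    [0.0057,0.0018,0],
    [0.0057,0.0018,0]
  ],
  "yaw": [0,0,0,0,0]
}}

```text
time_s: 5.15
position: [0.5075, -0.0849, 0.0504]
tool_rot: [[-0.298, 0.954, -0.0], [0.954, 0.298, -0.0], [0.0, -0.0, -1.0]]
ft_force: [-4.1, -0.4, 2.5]
grip_width: -0.0002
gripper_force: 1.7
```

>>> {"name": "jog_arm", "arguments": {
  "hand": [0,0,0,0,0],
  "travel": [
    [0.0038,0.0012,0],
    [0.0038,0.0012,0],
    [0.0038,0.0012,0],
    [0.0038,0.0012,0],
    [0.0038,0.0012,0]
  ],
  "yaw": [0,0,0,0,0]
}}

```text
time_s: 5.78
position: [0.5264, -0.0789, 0.0503]
tool_rot: [[-0.298, 0.954, -0.0], [0.954, 0.298, 0.0], [0.0, -0.0, -1.0]]
ft_force: [-2.5, -1.0, 1.8]
grip_width: -0.0002
gripper_force: 1.4
```

>>> {"name": "jog_arm", "arguments": {
  "hand": [0,0,0,0,0],
  "travel": [
    [0.0019,0.0006,0],
    [0.0019,0.0006,0],
    [0.0019,0.0006,0],
    [0.0019,0.0006,0],
    [0.0019,0.0006,0]
  ],
  "yaw": [0,0,0,0,0]
}}

```text
time_s: 6.4
position: [0.5358, -0.076, 0.0503]
tool_rot: [[-0.298, 0.954, -0.0], [0.954, 0.298, 0.0], [0.0, -0.0, -1.0]]
ft_force: [-2.6, -1.2, 3.1]
grip_width: -0.0003
gripper_force: 1.3
```

>>> {"name": "jog_arm", "arguments": {
  "hand": [0,0,0,0,0],
  "travel": [
    [0.001,0.0003,0],
    [0.001,0.0003,0],
    [0.001,0.0003,0],
    [0.001,0.0003,0],
    [0,0,0]
  ],
  "yaw": [0,0,0,0,0]
}}

```text
time_s: 7.02
position: [0.5397, -0.0748, 0.0503]
tool_rot: [[-0.298, 0.954, -0.0], [0.954, 0.298, -0.0], [0.0, -0.0, -1.0]]
ft_force: [-3.3, -0.3, 2.4]
grip_width: 0.0003
gripper_force: 1.3
```

>>> {"name": "jog_arm", "arguments": {
  "hand": [0,0,0,0,0],
  "travel": [
    [0.001,0.0003,0],
    [0.001,0.0003,0],
    [0.001,0.0003,0],
    [0.001,0.0003,0],
    [0,0,0]
  ],
  "yaw": [0,0,0,0,0]
}}

```text
time_s: 7.65
position: [0.5399, -0.0744, 0.0503]
tool_rot: [[-0.299, 0.954, -0.009], [0.954, 0.299, -0.001], [0.002, -0.009, -1.0]]
ft_force: [-23.3, -10.2, 14.9]
grip_width: -0.0002
gripper_force: 12.8
```

>>> {"name": "jog_arm", "arguments": {
  "hand": [0,0,0,0,0],
  "travel": [
    [0.001,0.0003,0],
    [0.001,0.0003,0],
    [0,0,0],
    [0,0,0],
    [0,0,0]
  ],
  "yaw": [0,0,0,0,0]
}}

```text
time_s: 8.28
position: [0.54, -0.0742, 0.0504]
tool_rot: [[-0.299, 0.954, -0.014], [0.954, 0.299, -0.001], [0.003, -0.014, -1.0]]
ft_force: [-33.7, -14.8, 20.6]
grip_width: -0.0005
gripper_force: 18.7
```

>>> {"name": "jog_arm", "arguments": {
  "hand": [0,0,0,0,0],
  "travel": [
    [-0.004,-0.0012,0],
    [-0.006,-0.002,0],
    [-0.006,-0.002,0],
    [0,0,0.03],
    [0,0,0.04]
  ],
  "yaw": [0,0,0,0,0]
}}

```text
time_s: 8.9
position: [0.5294, -0.0781, 0.1205]
tool_rot: [[-0.298, 0.954, -0.001], [0.954, 0.298, 0.001], [0.001, -0.001, -1.0]]
ft_force: [0.5, 0.1, 0.7]
grip_width: 0.0001
gripper_force: 0.0
```

>>> {"name": "jog_arm", "arguments": {
  "hand": [0,0,0,0.04,0.05],
  "travel": [
    [0,0,0.04],
    [0,0,0.04],
    [0,0,0.04],
    [0.015,0.005,0],
    [0.015,0.005,0]
  ],
  "yaw": [0,0,0,0.158,0.158]
}}

```text
time_s: 9.52
position: [0.5602, -0.0681, 0.2408]
tool_rot: [[-0.584, 0.811, 0.001], [0.811, 0.584, -0.0], [-0.001, 0.001, -1.0]]
ft_force: [0.7, -0.0, -0.8]
grip_width: 0.0356
gripper_force: 0.0
```

>>> {"name": "jog_arm", "arguments": {
  "hand": [0.05,0.05,0.05,0.05,0.05],
  "travel": [
    [0.018,0.006,0],
    [0.018,0.006,0],
    [0.018,0.006,0],
    [0.018,0.006,0],
    [0.018,0.004,0]
  ],
  "yaw": [0.158,0.158,0.158,0.158,0.158]
}}

```text
time_s: 10.15
position: [0.6504, -0.0398, 0.2401]
tool_rot: [[-0.988, 0.156, 0.0], [0.156, 0.988, 0.0], [-0.0, 0.0, -1.0]]
ft_force: [-0.4, 0.1, 0.3]
grip_width: 0.0499
gripper_force: 0.0
```

>>> {"name": "jog_arm", "arguments": {
  "hand": [0.05,0.05,0.05,0.05,0.05],
  "travel": [
    [0,0,0],
    [0,0,0],
    [0,0,0],
    [0,0,0],
    [0,0,0]
  ],
  "yaw": [0.158,0,0,0,0]
}}

```text
time_s: 10.78
position: [0.6497, -0.0402, 0.2405]
tool_rot: [[-1.0, 0.005, 0.0], [0.005, 1.0, -0.0], [-0.0, -0.0, -1.0]]
ft_force: [0.2, -0.6, -0.3]
grip_width: 0.05
gripper_force: 0.0
```

```bash
python3 -c "
from h import *
snap('wrist','w2');snap('scene','s2');s=env.observe();print(s['position'],s['time_s'],s['q'],s['ft_force'],s['tool_rot'][:,0])"
```

```text
[ 0.64965741 -0.04024987  0.24036191] 10.875 [-1.39455618e+01  3.25633616e+01  5.72577473e+01  9.16782588e-04
  9.01777473e+01 -1.03695117e+02] [-0.03831952 -0.51688262 -0.01346161] [-9.99990447e-01  4.37102747e-03 -2.31838702e-05]
```

View pics/w2.png

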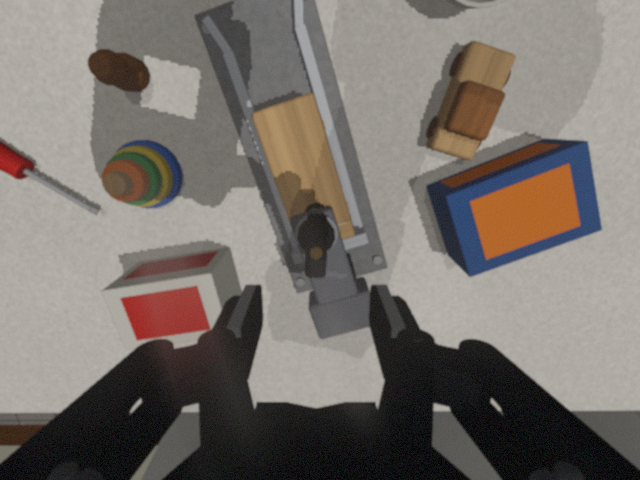

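The wrist view shows the van's roof ending under the arm beside the backstop (bonnet by 350,235), and the wing about in line with the fingers, with its orange dot at (316,253).

```bash
python3 - <<'E'
from h import *
W=lambda a,z:plane('wrist',a,z,'w2')
d1=ray('wrist',(316,253),'w2');print('dot two views',tri([d1,ray('wrist',(309,104),'w1')]),W((316,253),.165))
o=np.array([.62,-.05,0]);u=np.array([.954,.3,0]);v=np.array([-.3,.954,0])
for a in((253,110),(313,94)): p=W(a,.068);print('van roof rear',p,(p-o)@u,(p-o)@v)
im=cv2.imread('pics/w2.png');g=im.max(2)[195:285,285:345];print('\n'.join(''.join('#' if x<45 else '+' if x<60 else '.' for x in r[::1]) for r in g[::3]))
E
```

```text
dot two views [ 0.64945675 -0.03981221  0.16410702] [ 0.64902411 -0.0405424   0.165     ]
van roof rear [ 0.55892457 -0.09258482  0.068     ] -0.07104140904442927 -0.02230329102118107
van roof rear [ 0.54677425 -0.04251793  0.068     ] -0.06761274533501548 0.029105624993893867
............................................................
............................................................
............................................................
...........................+++####+.........................
......................++#+#+#+####++++++.+++................
.....................+##+++++++++++++.......................
...................+..+++++++++++++++++.....................
...........++.+........+##+##########+###...................
......................+++###+##+#########+..................
........+..+......++##++##+##############+++................
.......+.+.....++#++#+#+#++##+#+#+###########+..............
..............++#+###+#+#+#####+###############+............
..............+++++#+++#++#+#+#+++#############++...........
.............+++##+##++++#+++
[... 307 characters left out ...]
......+++#++.................
....................+++#..............+#+...................
.....................++++............++++...................
.....+...............++++#+........++#+#+...................
.....................++++++++++++++++++++...................
....................+++++++++++++++++++++...................
....................++++++++++++++++++++....................
....................++++++++++++++++++++....................
.....................++++++++++++++++++.....................
........................+++++.+++++.........................
............................................................
............................................................
```

>>> {"name": "jog_arm", "arguments": {
  "hand": [0.05,0.05,0.05,0.05,0.05],
  "travel": [
    [0,0,-0.025],
    [0,0,-0.025],
    [0,0,-0.02],
    [0,0,-0.01],
    [0,0,-0.007]
  ],
  "yaw": [0,0,0,0,0]
}}

```text
time_s: 11.5
position: [0.6499, -0.0403, 0.1533]
tool_rot: [[-1.0, 0.004, 0.0], [0.004, 1.0, -0.0], [-0.0, -0.0, -1.0]]
ft_force: [0.0, 0.3, -0.2]
grip_width: 0.0502
gripper_force: 0.0
```

>>> {"name": "jog_arm", "arguments": {
  "hand": [0.03,0.02,0.01,0.005,0.005],
  "travel": [
    [0,0,0],
    [0,0,0],
    [0,0,0],
    [0,0,0],
    [0,0,0]
  ],
  "yaw": [0,0,0,0,0],
  "grip_force": 60
}}

```text
time_s: 12.12
position: [0.65, -0.0402, 0.1542]
tool_rot: [[-1.0, 0.004, 0.001], [0.004, 1.0, -0.0], [-0.001, -0.0, -1.0]]
ft_force: [-1.0, 0.8, 5.9]
grip_width: 0.013
gripper_force: 58.9
```

```bash
python3 -c "
from h import *
s=env.observe();print({k:np.round(v,3) for k,v in s.items()})"
```

```text
{'time_s': np.float64(12.125), 'q': array([-1.39340e+01,  3.60720e+01,  6.51940e+01,  6.00000e-03,
        7.86490e+01, -1.03718e+02]), 'qvel': array([-0.069,  0.018,  0.015,  0.056,  0.008,  0.031]), 'joint_efforts': array([ -0.312, -52.889, -20.738,  -0.149,  -0.253,  -0.11 ]), 'position': array([ 0.65 , -0.04 ,  0.154]), 'tool_rot': array([[-1.   ,  0.004,  0.001],
       [ 0.004,  1.   , -0.   ],
       [-0.001, -0.   , -1.   ]]), 'ft_force': array([-0.955,  0.799,  5.864]), 'wrist_torque': array([ 0.131,  0.171, -0.032]), 'gripper_force': np.float64(58.919), 'grip_width': np.float64(0.013)}
```

>>> {"name": "jog_arm", "arguments": {
  "hand": [0.005,0.005,0.005,0.005,0.005],
  "travel": [
    [0,0,0.001],
    [0,0,0],
    [0,0,0],
    [0,0,0],
    [0,0,0]
  ],
  "yaw": [-0.05,-0.1,-0.1,-0.1,-0.1]
}}

```text
time_s: 12.75
position: [0.6498, -0.0408, 0.1542]
tool_rot: [[-0.897, 0.441, 0.0], [0.441, 0.897, -0.001], [-0.001, -0.001, -1.0]]
ft_force: [0.2, -3.1, 1.2]
grip_width: 0.0131
gripper_force: 58.3
```

```bash
cat > t.py <<'E'
from h import *
s=env.observe();R=s['tool_rot'];print(s['time_s'],'pos',s['position'].round(4),'yaw',np.arctan2(R[1,0],R[0,0]).round(3),'q6',s['q'][5].round(1),'F',s['ft_force'].round(1),'T',s['wrist_torque'].round(3),'g',s['gripper_force'].round(1),s['grip_width'].round(4),'tau6',s['joint_efforts'][5].round(3))
E
python3 t.py
```

```text
Traceback (most recent call last):
  File "t.py", line 2, in <module>
    s=env.observe();R=s['tool_rot'];print(s['time_s'],'pos',s['position'].round(4),'yaw',np.arctan2(R[1,0],R[0,0]).round(3),'q6',s['q'][5].round(1),'F',s['ft_force'].round(1),'T',s['wrist_torque'].round(3),'g',s['gripper_force'].round(1),s['grip_width'].round(4),'tau6',s['joint_efforts'][5].round(3))
                                                                                                                                                                                                                  ^^^^^^^^^^^^^^^^^^^^^^^^
AttributeError: 'float' object has no attribute 'round'
```

```bash
sed -i "s/s=env.observe();/s={k:np.array(v) for k,v in env.observe().items()};/" t.py; python3 t.py
```

```text
12.75 pos [ 0.6498 -0.0408  0.1542] yaw 2.685 q6 -77.8 F [ 0.2 -3.1  1.2] T [-0.405 -0.09   0.178] g 58.3 0.0131 tau6 -0.894
```

>>> {"name": "jog_arm", "arguments": {
  "hand": [0.005,0.005,0.005,0.005,0.005],
  "travel": [
    [0,0,0],
    [0,0,0],
    [0,0,0],
    [0,0,0],
    [0,0,0]
  ],
  "yaw": [-0.1,-0.1,-0.1,-0.1,-0.1]
}}

```text
time_s: 13.38
position: [0.6494, -0.0413, 0.1542]
tool_rot: [[-0.576, 0.818, -0.001], [0.818, 0.576, -0.002], [-0.001, -0.002, -1.0]]
ft_force: [-2.6, -5.0, 1.0]
grip_width: 0.0133
gripper_force: 58.4
```

```bash
python3 t.py
```

```text
13.375 pos [ 0.6494 -0.0413  0.1542] yaw 2.184 q6 -49.1 F [-2.6 -5.   1. ] T [-0.812  0.427  0.198] g 58.4 0.0133 tau6 -0.876
```

>>> {"name": "jog_arm", "arguments": {
  "hand": [0.005,0.005,0.005,0.005,0.005],
  "travel": [
    [0,0,0],
    [0,0,0],
    [0,0,0],
    [0,0,0],
    [0,0,0]
  ],
  "yaw": [-0.1,-0.1,-0.1,-0.1,-0.1]
}}

```text
time_s: 14.0
position: [0.6488, -0.0415, 0.1542]
tool_rot: [[-0.113, 0.994, -0.003], [0.994, 0.113, -0.002], [-0.002, -0.003, -1.0]]
ft_force: [-5.9, -7.0, 3.1]
grip_width: 0.013
gripper_force: 58.7
```

```bash
python3 t.py
```

```text
14.0 pos [ 0.6488 -0.0415  0.1542] yaw 1.684 q6 -20.5 F [-5.9 -7.   3.1] T [-0.989  0.944  0.18 ] g 58.7 0.013 tau6 -0.854
```

>>> {"name": "jog_arm", "arguments": {
  "hand": [0.005,0.005,0.005,0.005,0.005],
  "travel": [
    [0,0,0],
    [0,0,0],
    [0,0,0],
    [0,0,0],
    [0,0,0]
  ],
  "yaw": [-0.1,-0.1,-0.1,-0.1,-0.1]
}}

```text
time_s: 14.62
position: [0.6481, -0.0414, 0.1542]
tool_rot: [[0.377, 0.926, -0.005], [0.926, -0.377, -0.002], [-0.004, -0.004, -1.0]]
ft_force: [-10.2, -4.7, 5.8]
grip_width: 0.0132
gripper_force: 58.9
```

```bash
python3 t.py
```

```text
14.625 pos [ 0.6481 -0.0414  0.1542] yaw 1.184 q6 8.2 F [-10.2  -4.7   5.8] T [-0.925  1.57   0.233] g 58.9 0.0132 tau6 -0.835
```

>>> {"name": "jog_arm", "arguments": {
  "hand": [0.005,0.005,0.005,0.005,0.005],
  "travel": [
    [-0.001,-0.0005,0.0],
    [-0.001,-0.0005,0],
    [-0.0005,-0.0005,0],
    [0,0,0],
    [0,0,0]
  ],
  "yaw": [-0.04,-0.04,-0.04,-0.04,-0.04]
}}

```text
time_s: 15.25
position: [0.6475, -0.0415, 0.1542]
tool_rot: [[0.551, 0.834, 0.001], [0.834, -0.551, 0.0], [0.001, 0.0, -1.0]]
ft_force: [1.8, 1.4, -0.4]
grip_width: 0.0129
gripper_force: 58.4
```

```bash
python3 t.py
```

```text
15.25 pos [ 0.6475 -0.0415  0.1542] yaw 0.987 q6 19.3 F [ 1.8  1.4 -0.4] T [ 0.195 -0.258  0.19 ] g 58.4 0.0129 tau6 -0.212
```

>>> {"name": "jog_arm", "arguments": {
  "hand": [0.005,0.005,0.005,0.005,0.005],
  "travel": [
    [0,0,0],
    [0,0,0],
    [0,0,0],
    [0,0,0],
    [0,0,0]
  ],
  "yaw": [-0.03,-0.03,-0.03,-0.03,-0.03]
}}

```text
time_s: 15.88
position: [0.6473, -0.0414, 0.1542]
tool_rot: [[0.67, 0.742, 0.0], [0.742, -0.67, 0.001], [0.001, -0.0, -1.0]]
ft_force: [3.9, 3.8, -0.9]
grip_width: 0.0131
gripper_force: 58.1
```

```bash
python3 t.py
```

```text
15.875 pos [ 0.6473 -0.0414  0.1542] yaw 0.836 q6 28.0 F [ 3.9  3.8 -0.9] T [ 0.585 -0.631  0.191] g 58.1 0.0131 tau6 -0.101
```

>>> {"name": "jog_arm", "arguments": {
  "hand": [0.005,0.005,0.005,0.005,0.005],
  "travel": [
    [0.0003,0.0003,0],
    [0.0003,0.0003,0],
    [0,0,0],
    [0,0,0],
    [0,0,0]
  ],
  "yaw": [-0.025,-0.025,-0.025,-0.025,-0.025]
}}

```text
time_s: 16.5
position: [0.6473, -0.0412, 0.1542]
tool_rot: [[0.758, 0.653, -0.001], [0.653, -0.758, -0.0], [-0.001, -0.001, -1.0]]
ft_force: [-4.1, 0.8, 0.6]
grip_width: 0.0127
gripper_force: 58.4
```

```bash
python3 t.py
```

```text
16.5 pos [ 0.6473 -0.0412  0.1542] yaw 0.711 q6 35.2 F [-4.1  0.8  0.6] T [0.11  0.656 0.274] g 58.4 0.0127 tau6 -0.039
```

>>> {"name": "jog_arm", "arguments": {
  "hand": [0.005,0.005,0.005,0.005,0.005],
  "travel": [
    [0,0,0],
    [0,0,0],
    [0,0,0],
    [0,0,0],
    [0,0,0]
  ],
  "yaw": [-0.02,-0.02,-0.02,-0.02,-0.02]
}}

```text
time_s: 17.12
position: [0.6473, -0.041, 0.1542]
tool_rot: [[0.819, 0.574, -0.002], [0.574, -0.819, 0.0], [-0.001, -0.001, -1.0]]
ft_force: [-6.0, 1.6, 0.8]
grip_width: 0.0131
gripper_force: 58.5
```

```bash
python3 t.py
```

```text
17.125 pos [ 0.6473 -0.041   0.1542] yaw 0.612 q6 40.9 F [-6.   1.6  0.8] T [0.161 0.951 0.229] g 58.5 0.0131 tau6 0.019
```

>>> {"name": "jog_arm", "arguments": {
  "hand": [0.005,0.005,0.005,0.005,0.005],
  "travel": [
    [-0.0006,0.0002,0],
    [0,0,0],
    [0,0,0],
    [0,0,0],
    [0,0,0]
  ],
  "yaw": [-0.02,-0.02,-0.02,-0.02,-0.02]
}}

```text
time_s: 17.75
position: [0.6471, -0.0409, 0.1542]
tool_rot: [[0.872, 0.489, -0.0], [0.489, -0.872, 0.0], [-0.0, -0.0, -1.0]]
ft_force: [-2.9, 0.6, -0.7]
grip_width: 0.0131
gripper_force: 58.2
```

```bash
python3 t.py
```

```text
17.75 pos [ 0.6471 -0.0409  0.1542] yaw 0.511 q6 46.6 F [-2.9  0.6 -0.7] T [0.021 0.595 0.194] g 58.2 0.0131 tau6 0.019
```

>>> {"name": "jog_arm", "arguments": {
  "hand": [0.005,0.005,0.005,0.005,0.005],
  "travel": [
    [-0.0002,0.0001,0],
    [0,0,0],
    [0,0,0],
    [0,0,0],
    [0,0,0]
  ],
  "yaw": [-0.02,-0.02,-0.02,-0.02,-0.02]
}}

```text
time_s: 18.38
position: [0.647, -0.0408, 0.1543]
tool_rot: [[0.917, 0.4, 0.0], [0.4, -0.917, 0.0], [0.0, -0.0, -1.0]]
ft_force: [-1.2, -0.9, -3.1]
grip_width: 0.0129
gripper_force: 58.0
```

```bash
python3 t.py
```

```text
18.375 pos [ 0.647  -0.0408  0.1543] yaw 0.411 q6 52.4 F [-1.2 -0.9 -3.1] T [-0.011  0.314  0.241] g 58.0 0.0129 tau6 0.021
```

>>> {"name": "jog_arm", "arguments": {
  "hand": [0.005,0.005,0.005,0.005,0.005],
  "travel": [
    [0,0,0],
    [0,0,0],
    [0,0,0],
    [0,0,0],
    [0,0,0]
  ],
  "yaw": [-0.02,-0.02,-0.02,-0.02,-0.02]
}}

```text
time_s: 19.0
position: [0.647, -0.0406, 0.1542]
tool_rot: [[0.952, 0.307, -0.0], [0.307, -0.952, 0.0], [-0.0, -0.0, -1.0]]
ft_force: [-1.6, 1.4, -4.2]
grip_width: 0.0129
gripper_force: 58.0
```

```bash
python3 t.py
```

```text
19.0 pos [ 0.647  -0.0406  0.1542] yaw 0.312 q6 58.1 F [-1.6  1.4 -4.2] T [0.245 0.279 0.297] g 58.0 0.0129 tau6 0.05
```

>>> {"name": "jog_arm", "arguments": {
  "hand": [0.005,0.005,0.005,0.005,0.005],
  "travel": [
    [0,0,0],
    [0,0,0],
    [0,0,0],
    [0,0,0],
    [0,0,0]
  ],
  "yaw": [-0.02,-0.02,-0.02,0,0]
}}

```text
time_s: 19.62
position: [0.647, -0.0406, 0.1543]
tool_rot: [[0.968, 0.25, -0.0], [0.25, -0.968, 0.0], [-0.0, -0.0, -1.0]]
ft_force: [-1.8, 3.3, -4.2]
grip_width: 0.0127
gripper_force: 58.2
```

```bash
python3 t.py
```

```text
19.625 pos [ 0.647  -0.0406  0.1543] yaw 0.253 q6 61.5 F [-1.8  3.3 -4.2] T [0.619 0.365 0.069] g 58.2 0.0127 tau6 0.108
```

>>> {"name": "jog_arm", "arguments": {
  "hand": [0.005,0.005,0.005,0.005,0.005],
  "travel": [
    [0,0,0],
    [0,0,0],
    [0,0,0],
    [0,0,0],
    [0,0,0]
  ],
  "yaw": [-0.015,-0.015,-0.015,-0.015,-0.015]
}}

```text
time_s: 20.25
position: [0.6468, -0.0406, 0.1543]
tool_rot: [[0.984, 0.176, -0.001], [0.176, -0.984, 0.0], [-0.001, -0.0, -1.0]]
ft_force: [-2.8, 5.4, -3.8]
grip_width: 0.0128
gripper_force: 58.5
```

```bash
python3 t.py
```

```text
20.25 pos [ 0.6468 -0.0406  0.1543] yaw 0.177 q6 65.8 F [-2.8  5.4 -3.8] T [0.803 0.527 0.323] g 58.5 0.0128 tau6 0.173
```

>>> {"name": "jog_arm", "arguments": {
  "hand": [0.005,0.005,0.005,0.005,0.005],
  "travel": [
    [-0.0001,0.0004,0],
    [0,0,0],
    [0,0,0],
    [0,0,0],
    [0,0,0]
  ],
  "yaw": [-0.015,-0.015,-0.015,-0.015,-0.015]
}}

```text
time_s: 20.88
position: [0.6468, -0.0404, 0.1543]
tool_rot: [[0.995, 0.102, -0.0], [0.102, -0.995, 0.0], [-0.0, -0.0, -1.0]]
ft_force: [-4.3, 3.4, -4.5]
grip_width: 0.013
gripper_force: 58.5
```

```bash
python3 t.py
```

```text
20.875 pos [ 0.6468 -0.0404  0.1543] yaw 0.102 q6 70.1 F [-4.3  3.4 -4.5] T [0.488 0.729 0.367] g 58.5 0.013 tau6 0.208
```

>>> {"name": "jog_arm", "arguments": {
  "hand": [0.005,0.005,0.005,0.005,0.005],
  "travel": [
    [-0.0003,0.0002,0],
    [0,0,0],
    [0,0,0],
    [0,0,0],
    [0,0,0]
  ],
  "yaw": [0,-0.01,-0.01,-0.01,-0.01]
}}

```text
time_s: 21.5
position: [0.6467, -0.0403, 0.1543]
tool_rot: [[0.998, 0.062, 0.0], [0.062, -0.998, -0.0], [0.0, 0.0, -1.0]]
ft_force: [-1.2, 1.5, -5.3]
grip_width: 0.013
gripper_force: 58.4
```

```bash
python3 t.py
```

```text
21.5 pos [ 0.6467 -0.0403  0.1543] yaw 0.062 q6 72.4 F [-1.2  1.5 -5.3] T [0.21  0.253 0.389] g 58.4 0.013 tau6 0.277
```

>>> {"name": "jog_arm", "arguments": {
  "hand": [0.005,0.005,0.005,0.005,0.005],
  "travel": [
    [0,0,0],
    [0,0,0],
    [0,0,0],
    [0,0,0],
    [0,0,0]
  ],
  "yaw": [-0.006,-0.006,-0.006,-0.006,-0.006]
}}

```text
time_s: 22.12
position: [0.6467, -0.0403, 0.1543]
tool_rot: [[0.999, 0.032, 0.0], [0.032, -0.999, -0.0], [0.0, 0.0, -1.0]]
ft_force: [-0.2, 1.7, -6.7]
grip_width: 0.0133
gripper_force: 58.4
```

```bash
python3 t.py; python3 -c "
from h import *
snap('wrist','w3')
im=cv2.imread('pics/w3.png');cv2.imwrite('pics/w3c.png',cv2.resize(im[150:400,180:460],None,fx=2.2,fy=2.2))"
```

```text
22.125 pos [ 0.6467 -0.0403  0.1543] yaw 0.032 q6 74.1 F [-0.2  1.7 -6.7] T [0.103 0.082 0.396] g 58.4 0.0133 tau6 0.333
```

View pics/w3c.png

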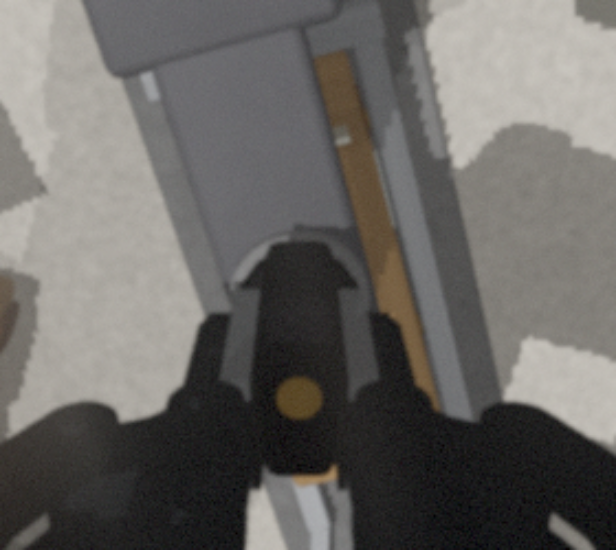

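>>> {"name": "jog_arm", "arguments": {
  "hand": [0.005,0.005,0.005,0.005,0.005],
  "travel": [
    [0,0,0],
    [0,0,0],
    [0,0,0],
    [0,0,0],
    [0,0,0]
  ],
  "yaw": [-0.006,-0.006,-0.006,-0.006,-0.006]
}}

```text
time_s: 22.8
position: [0.6467, -0.0402, 0.1543]
tool_rot: [[1.0, 0.002, 0.0], [0.002, -1.0, 0.0], [0.0, -0.0, -1.0]]
ft_force: [1.9, 1.6, -7.4]
grip_width: 0.013
gripper_force: 58.4
```

```bash
python3 t.py
```

```text
22.8 pos [ 0.6467 -0.0402  0.1543] yaw 0.002 q6 75.9 F [ 1.9  1.6 -7.4] T [ 0.055 -0.167  0.435] g 58.4 0.013 tau6 0.348
```

The torque rose to about 0.43 N m, up from about 0.19 in the soft part, so the estimated pad force is about 85 N. That is firmly bottomed and below the crush limit, so I'll back off a quarter turn, following the axis.

>>> {"name": "jog_arm", "arguments": {
  "hand": [0.005,0.005,0.005,0.005,0.005],
  "travel": [
    [0,-0.0001,0],
    [0,-0.0001,0],
    [0,-0.0001,0],
    [0.0001,-0.0001,0],
    [0.0001,-0.0001,0]
  ],
  "yaw": [0.1,0.1,0.1,0.1,0.1]
}}

```text
time_s: 23.42
position: [0.6469, -0.041, 0.1543]
tool_rot: [[0.875, 0.484, 0.0], [0.484, -0.875, -0.0], [0.0, 0.0, -1.0]]
ft_force: [0.6, -0.2, -8.0]
grip_width: 0.0132
gripper_force: 58.5
```

```bash
python3 t.py
```

```text
23.425 pos [ 0.6469 -0.041   0.1543] yaw 0.505 q6 47.0 F [ 0.6 -0.2 -8. ] T [-0.128 -0.102 -0.002] g 58.5 0.0132 tau6 0.971
```

>>> {"name": "jog_arm", "arguments": {
  "hand": [0.005,0.005,0.005,0.005,0.005],
  "travel": [
    [0.0001,-0.0001,0],
    [0.0001,-0.0001,0],
    [0.0001,-0.0001,0],
    [0.0001,-0.0001,0],
    [0.0001,-0.0001,0]
  ],
  "yaw": [0.1,0.1,0.1,0.1,0.1]
}}

```text
time_s: 24.05
position: [0.6475, -0.0416, 0.1543]
tool_rot: [[0.536, 0.844, 0.0], [0.844, -0.536, -0.0], [-0.0, 0.001, -1.0]]
ft_force: [0.9, -0.8, -8.3]
grip_width: 0.0134
gripper_force: 58.5
```

```bash
python3 t.py
```

```text
24.05 pos [ 0.6475 -0.0416  0.1543] yaw 1.005 q6 18.3 F [ 0.9 -0.8 -8.3] T [-0.176 -0.197 -0.111] g 58.5 0.0134 tau6 0.95
```

>>> {"name": "jog_arm", "arguments": {
  "hand": [0.005,0.005,0.005,0.005,0.005],
  "travel": [
    [0.0001,-0.0001,0],
    [0.0002,-0.0001,0],
    [0.0002,-0.0001,0],
    [0.0002,0,0],
    [0.0002,0,0]
  ],
  "yaw": [0.1,0.1,0.1,0.1,0.1]
}}

```text
time_s: 24.68
position: [0.6483, -0.0419, 0.1543]
tool_rot: [[0.066, 0.998, 0.0], [0.998, -0.066, -0.0], [-0.0, 0.0, -1.0]]
ft_force: [0.2, -1.3, -8.0]
grip_width: 0.0134
gripper_force: 58.5
```

```bash
python3 t.py
```

```text
24.675 pos [ 0.6483 -0.0419  0.1543] yaw 1.505 q6 -10.3 F [ 0.2 -1.3 -8. ] T [-0.147 -0.125 -0.103] g 58.5 0.0134 tau6 0.93
```

>>> {"name": "jog_arm", "arguments": {
  "hand": [0.005,0.005,0.005,0.03,0.05],
  "travel": [
    [0.0001,0,0],
    [0,0,0],
    [0,0,0],
    [0,0,0],
    [0,0,0]
  ],
  "yaw": [0.08,0,0,0,0]
}}

```text
time_s: 25.3
position: [0.6487, -0.0415, 0.1555]
tool_rot: [[-0.011, 1.0, 0.002], [1.0, 0.011, -0.0], [-0.0, 0.002, -1.0]]
ft_force: [0.7, 0.3, -1.0]
grip_width: 0.0469
gripper_force: 0.0
```

>>> {"name": "jog_arm", "arguments": {
  "hand": [0.05,0.05,0.05,0.05,0.05],
  "travel": [
    [0,0,0],
    [0,0,0.02],
    [0,0,0.03],
    [0,0,0.03],
    [0,0,0]
  ],
  "yaw": [0,0,0,0,0]
}}

```text
time_s: 25.92
position: [0.649, -0.0416, 0.2371]
tool_rot: [[-0.012, 1.0, 0.005], [1.0, 0.012, -0.001], [-0.001, 0.005, -1.0]]
ft_force: [-0.5, -0.3, -0.3]
grip_width: 0.0501
gripper_force: 0.0
```

>>> {"name": "jog_arm", "arguments": {
  "hand": [0.05,0.05,0.05,0.05,0.05],
  "travel": [
    [-0.02,-0.01,0.02],
    [-0.02,-0.01,0.02],
    [-0.02,-0.01,0.02],
    [0,0,0],
    [0,0,0]
  ],
  "yaw": [0,0,0,0,0]
}}

```text
time_s: 26.55
position: [0.5884, -0.0712, 0.293]
tool_rot: [[-0.012, 1.0, -0.002], [1.0, 0.012, 0.001], [0.001, -0.002, -1.0]]
ft_force: [-0.4, -0.3, -0.4]
grip_width: 0.0499
gripper_force: 0.0
```

```bash
python3 t.py; python3 -c "
from h import *
snap('wrist','w4');a=snap('side','d4')
b=cv2.imread('pics/d4.png')[170:280,215:405];w=cv2.imread('pics/w4.png')
b=cv2.resize(b,None,fx=2.4,fy=2.4);w=cv2.resize(w,None,fx=.5,fy=.5)
b=cv2.copyMakeBorder(b,0,0,0,0,0);H=max(b.shape[0],w.shape[0])
p=lambda x:cv2.copyMakeBorder(x,0,H-x.shape[0],0,0,0)
cv2.imwrite('pics/fin.png',np.hstack([p(b),p(w)]))"
```

```text
26.55 pos [ 0.5884 -0.0712  0.293 ] yaw 1.583 q6 -19.0 F [-0.4 -0.3 -0.4] T [ 0.    -0.016 -0.052] g 0.0 0.0499 tau6 -0.003
```

View pics/fin.png

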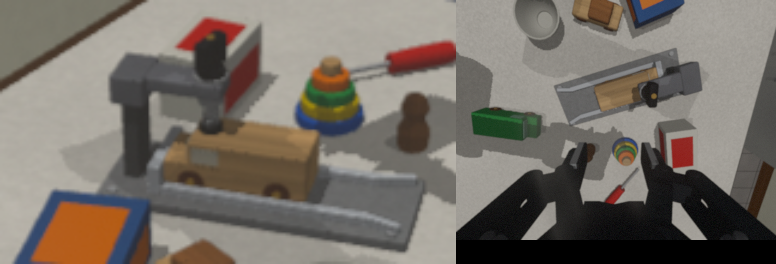

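The side view shows the pad resting on the van's roof and the nose at the backstop. The other toys are where they were and the gripper is clear, so I'm handing in.

```bash
python3 -c "
from rig import env
print(env.close_job())"
```

```text
the job is handed in; nothing more can be done
None
```

The job is handed in; no verdict came back. The van's nose is against the backstop, the screw was turned to a firm bottom (felt as torque, roughly 85 N on the pad by my estimate, possibly up to about 105 N, limit 120 N) and backed off a quarter turn, the gripper is clear, and the other toys looked unmoved in the final pictures.

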